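# Strike the marking press with the maul and bring out the tray

## Task

Pick up the black-headed maul and hit the sprung striker on top of the marking press with a brisk blow (not a slow push) of the maul's head, so that it is driven fully down and springs up again. Then lay the maul back down on its cork pad, without dropping it, and after that pull the press's tray out to its stop so that the brass plate can be taken. Work the striker with nothing but the maul, leave the tray shut until the maul is laid down, and leave the other things on the bench where they are.

Things in the scene. Friction and masses are not known exactly. Their poses are not given: they have to be found in the camera images.
- press: the marking press, a grey steel box fixed to the bench, 160 deep (x), 150 wide (y), 78 mm high, with two 30 mm feet at its sides; origin on the bench straight below the striker; the box reaches from x = -75 to +85 mm, its front (with the tray) faces its own -x
- striker (a joint): how far the striker is pushed down, m: 0 up (at rest), 0.030 fully down; a spring returns it (about 1.5 N at the top, 4 N at the bottom)
- striker_top (a point): centre of the flat top of the steel mushroom-headed striker, head 48 mm across and 16 mm thick on a 20 mm stem; at rest it stands 140 mm above the bench, 62 mm above the top of the box; moves with it
- tray (a joint): how far the tray is pulled out of the press along the press's own -x, m: 0 shut, 0.090 at its stop; about 1.5 N of friction, stays where left
- tray_handle (a point): middle of the tray's handle, a 12 mm round steel bar, 100 mm long along the press's y, its centre 45 mm in front of the tray's face, 53 mm in front of the box and 52 mm above the bench, held by two 10 mm posts 45 mm either side of the middle; moves with the tray
- maul: the maul, 193 mm long, about 0.28 kg: a black octagonal head 70 mm long and 60 mm across its flats, in line with a straight square wooden handle 26 mm thick ending in a 36 mm pommel; origin on the head's flat underside at mid-length; x runs along the handle axis and points out of the head, away from the handle; z is up as it starts. Any side of the head strikes
- maul_head (a point): centre of the maul's head, on its axis; 30 mm above the surface it lies on; the head reaches 35 mm either way along the maul's x
- maul_grip (a point): point on the axis of the maul's handle, 62 mm behind the head's centre (27 mm behind the head's end), a good place to grip; the handle goes on to 158 mm behind the head's centre
- pad: light cork pad, fixed, 250 (x) x 130 (y) x 6 mm, where the maul lies and belongs; origin at the centre of its underside, on the bench
- spool: bystander: spool 52 mm across, 70 mm high, standing
- jar: bystander: glass jar 72 mm across, 100 mm high, standing
- cutter: bystander: yellow box cutter 150 x 28 x 18 mm, lying along its x
- hammer: bystander: steel claw-less hammer 260 mm long with a thin wooden handle, lying; not the maul
- glue: bystander: white bottle 56 mm across, 130 mm high, standing
- last: bystander: wooden shoe last, 205 mm long, 90 mm high
Things that resemble listed ones, but are neither listed nor needed, are in the scene too. Of the things like the maul, leave any that is purple; of the rest the larger one is meant.

How it is judged:
By the outcome, as a careful person would: the job done as asked, in the order asked, and still so for the second after the job is handed in, with the robot touching nothing.
It also fails if it takes over 64 s, if anything falls off the work surface, if the arm or the gripper's body presses on something with over 40 N, if the wrist force passes 120 N, or if a joint passes its speed limit or range.

## Robot

A 7-joint arm with a two-finger parallel gripper is mounted at the origin on the work surface. World frame = base frame: x ahead of the robot, y to its left, z up, the work surface at z = 0. Lengths are in mm, angles in rad, forces in N, time in s.
With the tool pointing down it reaches from about 400 to 875 mm from the base axis. Payload 4.4 kg.
Tool frame: the origin (TCP) lies at the very end of the fingers, on their centre line; the grasp point (between the pads) lies 19 mm behind it; z points along the fingers, y is the line along which they close (so a half turn about z gives the same grasp; the last joint's range is limited). The gripper opens to 85 mm and grips with 20 to 120 N. Pads are 22 mm wide; open, the fingers measure 114 mm over their backs; the gripper's body (76 mm by 85 mm) begins 54 mm behind the grasp point. The pads swing forward as they close: fully open they stand 13 mm farther back than shut.
Start: joints at [1.245, 0.628, 0.038, 1.517, -0.027, 0.996, -0.02], TCP at [167.004, -628.194, 231.313] pointing down, gripper open.
Joint ranges: [-3.06, 3.06], [-0.37, 2.12], [-1.25, 1.32], [0.18, 2.47], [-1.1, 4.24], [0.23, 1.98], [-2.94, 2.94]. Speed limits (rad/s): [2.57, 2.57, 3.14, 3.14, 3.14, 3.14, 3.14].

## Interface

Orientations are given as [roll, pitch, yaw] about the fixed x, y, z axes, in that order (R = Rz(yaw) Ry(pitch) Rx(roll)).
In Python, from cell import status, get_image, ctrl, models gives the robot as it stands.
- The arm moves only by the shell command python3 -m handwheel 'ROWS' [OPENING]. ROWS is JSON, a list of rows, each an object with "delta_pos": the shift along the world's x, y, z in cm, a list of three; "yaw": the turn about the world's z in rad. A call has 1 to 10 rows; each row shifts and turns the commanded pose from where the row before left it; what a row does not reach is not made up. A row lasts 1/12 s, in which the tool goes at most 41.7 mm and 7.16 degrees, less where a joint would pass 70% of its speed; a pose out of reach is approached as far as the arm can. A call is refused whole if a number of a shift passes 4.17 or a number of a turn 0.125, either way. A call with a gripper value outside its range is refused whole. OPENING is the opening, from -1 (shut) to 1 (fully open), set as the call begins (- or left out, the last holds). The fingers move at their own pace and stop on an object; the grip force is fixed at half the most. Time passes only in rows, so rows that do not move let the fingers close. It gives the time, the measured TCP pose, the force, the opening and the grip force at its end, in the units of the state.
- status.read_state(): the state, without advancing time (a new reading comes with each control period).
- get_image(name): name is "scene" or "top"; returns a dict with "color" (400x640x3 uint8, red, green, blue), "z_map" (400x640 float32, mm along the optical axis (not along the pixel's ray), 0 where there is no reading), "fx", "fy", "cx", "cy" (pixels), "position" and "rotation" of the camera in the world. Camera axes: x right, y up, looking along -z (the intrinsics and any distortion apply to the point x, -y, -z); pixel columns grow to the right and rows downward; lengths in mm; the calibration is good to about 2 mm. A picture is of the moment at which its call begins.
- ctrl.finish_job(): hands the job in; it is judged then, once.
Trained networks look in a picture, given as the dict that the camera call returned (one of the last four; its "shot" number tells which), for a name from the list of things; names that differ only in an ending like _2 or _b are one class to them, and where a whole thing is asked for, a point or a joint stands for the part that bears it (a point fixed in the world has none). Each returns a list of dicts, best first, with "score" (0 to 1); they miss things now and then, are a little off and sometimes report something else, mostly with a low value. They report only what shows in the picture. A call takes as long as a camera call. They do not tell look-alikes from the thing itself.
- models.boxes_of(picture, name): "rect" ([left, top, right, bottom] in pixels, round what is visible of it).
The state is a dict: "clock": time; "qpos": joint angles; "qd": joint speeds; "tau": joint torques, N m; "eef_pos": TCP position; "tool_rot": TCP orientation; "force": force on the tool from outside, world axes, zero at the start; "torque": the same for the moment, N m; "width": finger opening in mm; "gripper_force": force on a finger pad.
Only numpy, scipy, OpenCV 4.12 (cv2) and the standard library are available. Lean on these libraries where they do the work, as an engineer would, in place of code of your own. Each camera call takes 0.05 s, during which the arm holds its last target. There are 200 camera calls.

## Working session

There is one attempt and no reset: what is moved stays moved. The work goes in short steps, Python scripts to look and compute and a shell command to move; the robot and the scene stay as the last step left them, time stands still between calls to the robot, and variables do not carry over. Pictures are saved under pics/ and viewed, at most 10 in all, crops included, and the job is handed in when it is done.

```bash
mkdir -p pics; cat > h.py <<'E'
import numpy as np,cv2
from cell import status,get_image,ctrl,models
def pts(p):
    z=p["z_map"].astype(float);v,u=np.mgrid[0:400,0:640]
    P=np.stack([(u-p["cx"])/p["fx"]*z,-(v-p["cy"])/p["fy"]*z,-z],-1)
    W=P@np.array(p["rotation"]).T+np.array(p["position"]);W[z==0]=np.nan
    return W
def save(p,n,box=None,s=1):
    c=p["color"][:,:,::-1]
    if box: c=c[box[1]:box[3],box[0]:box[2]]
    cv2.imwrite(n,cv2.resize(c,None,fx=s,fy=s,interpolation=cv2.INTER_CUBIC))
E
python3 - <<'E'
from h import *
print(np.array(get_image("top")["rotation"]).shape)
for n in("scene","top"):
    p=get_image(n);save(p,f"pics/{n}.png");W=pts(p)
    print(n,p["position"],{k:p[k] for k in p if k not in("color","z_map","position","rotation")})
    for t in("press","striker_top","tray_handle","maul","pad","spool","jar","cutter","hammer","glue","last"):
        for b in models.boxes_of(p,t)[:4]:
            r=b["rect"];u,v=int((r[0]+r[2])/2),int((r[1]+r[3])/2)
            print(t,round(b["score"],2),np.round(r),np.round(W[min(v,399),min(u,639)]))
print(status.read_state())
E
```

```text
(3,)Traceback (most recent call last):
  File "<stdin>", line 4, in <module>
  File "h.py", line 6, in pts
    W=P@np.array(p["rotation"]).T+np.array(p["position"]);W[z==0]=np.nan
      ~~~~~~~~~~~~~~~~~~~~~~~~~~~^~~~~~~~~~~~~~~~~~~~~~~~
ValueError: operands could not be broadcast together with shapes (400,640) (3,)
```

View pics/scene.png

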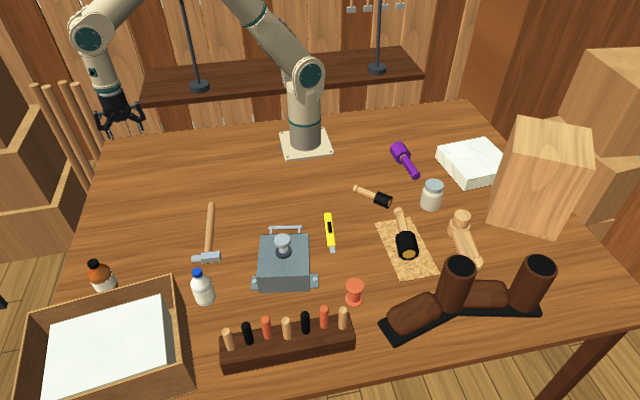

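The scene view shows three maul-like things: a purple one (405,160), a small black-headed one (373,196), and a larger black-headed one on the cork pad (405,238). By the description, the one on the pad is meant. The press is at (285,262), with its handle at (285,229) facing the robot.

```bash
sed -i 's/np.array(p\["rotation"\]).T/Rot.from_euler("xyz",p["rotation"]).as_matrix().T/;1a from scipy.spatial.transform import Rotation as Rot' h.py
python3 - <<'E'
from h import *
for n in("scene","top"):
    p=get_image(n);save(p,f"pics/{n}2.png");W=pts(p);np.save(n+".npy",W)
    print(n,p["position"],{k:p[k] for k in p if k not in("color","z_map","position")})
    for t in("press","striker_top","tray_handle","maul","pad","spool","jar","cutter","hammer","glue","last"):
        for b in models.boxes_of(p,t)[:4]:
            r=b["rect"];u,v=int((r[0]+r[2])/2),int((r[1]+r[3])/2)
            print(t,round(b["score"],2),np.round(r),np.round(W[min(v,399),min(u,639)]))
print(status.read_state())
E
```

```text
scene [1429.62847524 -210.5929557  1014.42012991] {'fx': 409.4351673569513, 'fy': 409.4351673569513, 'cx': 322.7534182216953, 'cy': 200.25592380164017, 'rotation': array([0.82162221, 0.00640598, 1.36750552]), 'shot': 3}
press 0.95 [251. 227. 316. 297.] [ 671. -178.   77.]
striker_top 0.66 [274. 233. 291. 251.] [ 649. -174.  140.]
tray_handle 0.52 [270. 224. 299. 236.] [ 473. -154.   -4.]
maul 0.8 [393. 208. 419. 262.] [634. 213.  64.]
maul 0.71 [390. 145. 419. 180.] [251. 349.  37.]
maul 0.61 [355. 188. 395. 209.] [424. 175.  36.]
maul 0.15 [376. 214. 441. 285.] [687. 201.  57.]
pad 0.92 [374. 218. 441. 282.] [692. 195.  59.]
pad 0.49 [392. 209. 416. 260.] [633. 207.  65.]
spool 0.72 [349. 277. 362. 306.] [810.   1.  71.]
jar 0.78 [419. 180. 442. 211.] [490. 350.  75.]
cutter 0.84 [324. 214. 335. 256.] [543. -13.  18.]
hammer 0.98 [189. 202. 219. 266.] [ 438. -420.   -1.]
hammer 0.73 [348. 276. 364. 305.] [807.   2.  72.]
glue 0.8 [192. 269. 214. 305.] [ 720. -405.   89.]
last 0.81 [449. 210. 481. 268.] [677. 395.  46.]
top [ 389.30637648  -15.91373597 1403.84646676] {'fx': 475.13379
[... 931 characters left out ...]
2. 396.  43.]
{'clock': 1.3, 'qpos': array([ 1.24516525,  0.62839046,  0.0384665 ,  1.5173987 , -0.02698367,
        0.99630226, -0.02001677]), 'qd': array([ 0.00151589,  0.00048906,  0.00088954,  0.00162674,  0.00013967,
       -0.00030004,  0.00062034]), 'tau': array([ 7.84797267e-04, -5.63290358e+01,  1.22594666e+00, -1.93782449e+01,
        1.09132327e-02,  1.68037252e-03, -9.50561230e-06]), 'eef_pos': array([ 167.04058236, -628.18467915,  231.31941597]), 'tool_rot': array([ 3.14157492e+00, -4.31090910e-05,  2.59825303e-01]), 'force': array([-0.39534802,  0.44240081,  0.78615281]), 'torque': array([-0.00470237,  0.01330508, -0.00020895]), 'gripper_force': 0.0, 'width': 85.05122965865746}
```

View pics/top2.png

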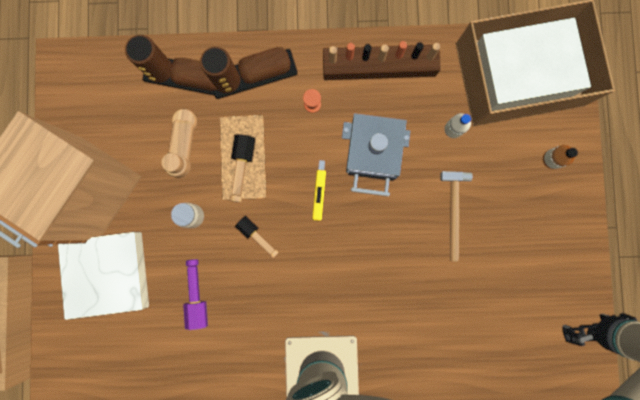

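The top view shows the large maul on the pad at (241,166) with its head at (243,148) and handle pointing down to (238,198). The small one is at (257,236), the purple one at (195,295), the press at (378,147) with its striker at (379,143), and the handle bar at (371,190). I choose the maul on the pad and measure it and the press.

```bash
python3 - <<'E'
from h import *
p=get_image("top");save(p,"pics/crop.png",(170,80,430,280),3)
Ws={"top":pts(p)};s=get_image("scene");Ws["scene"]=pts(s)
for n,q in(("top",p),("scene",s)):
    W=Ws[n];X,Y,Z=W[...,0],W[...,1],W[...,2];C=q["color"].astype(int)
    m=(X>480)&(X<740)&(Y>140)&(Y<270)&(Z>25)&(Z<90)
    P=W[m];c=P.mean(0);blk=C[m].max(1)<75
    print(n,"maul n",m.sum(),"head",P[blk].mean(0).round(1),P[blk][:,2].max().round(1),"handle",P[~blk].mean(0).round(1))
    h=P[~blk&True];h=P
    r=cv2.minAreaRect(P[:,:2].astype(np.float32));print(" rect",np.round(r[0],1),np.round(r[1],1),r[2])
    r=cv2.minAreaRect(P[blk][:,:2].astype(np.float32));print(" headrect",np.round(r[0],1),np.round(r[1],1),r[2])
    hd=P[~blk&(P[:,2]>40)&(P[:,0]<590)];r=cv2.fitLine(hd[:,:2].astype(np.float32),cv2.DIST_HUBER,0,.01,.01).ravel();print(" handle line",r.round(3),np.percentile(hd[:,2],[10,50,90]).round(1))
    m=(X>480)&(X<760)&(Y>-300)&(Y<-60)
    for a,lo,hi in(("box",70,88),("striker",128,155)):
        Q=W[m&(Z>lo)&(Z<hi)];r=cv2.minAreaRect(Q[:,:2].astype(np.float32));print(" ",a,len(Q),np.round(r[0],1),np.round(r[1],1),round(r[2],2),np.median(Q,0).round(1))
    Q=W[m&(Z>40)&(Z<66)&(X<585)];r=cv2.minAreaRect(Q[:,:2].astype(np.float32));print("  bar",len(Q),np.round(r[0],1),np.round(r[1],1),round(r[2],2),np.median(Q,0).round(1))
    m=(X>480)&(X<780)&(Y>120)&(Y<300)&(Z>2)&(Z<14);Q=W[m]
    m&=(C[...,0]-C[...,2]>20)
    r=cv2.minAreaRect(W[m][:,:2].astype(np.float32));print("  pad",np.round(r[0],1),np.round(r[1],1),round(r[2],2))
E
```

```text
top maul n 989 head [650.5 207.   60.1] 71.3 handle [573.3 221.5  47.1]
 rect [593.8 220.4] [ 61.3 193.5] 80.12641906738281
 headrect [651.7 208.7] [58.4 66.1] 81.24449157714844
 handle line [ 9.87000e-01 -1.61000e-01  5.43768e+02  2.27052e+02] [43.6 48.  52.6]
  box 2749 [ 641.9 -173.5] [150.1 169.1] 80.75 [ 640.3 -171.9   76.9]
  striker 256 [ 639.8 -172.3] [45.7 46.4] 86.85 [ 639.8 -172.3  138.6]
  bar 324 [ 538.1 -157.7] [147.4  61.8] 81.92 [ 523.9 -155.4   55.7]
  pad [630.  209.8] [299.7 179.2] 0.02
scene maul n 737 head [660.7 204.2  58. ] 70.3 handle [592.1 217.2  44. ]
 rect [596.3 219.2] [ 60.8 197.6] 80.4377212524414
 headrect [656.6 208.7] [60.  75.4] 80.18803405761719
 handle line [ 9.85000e-01 -1.74000e-01  5.43731e+02  2.26220e+02] [43.7 48.1 52.2]
  box 1925 [ 643.2 -175.3] [149.6 171.5] 79.98 [ 665.  -179.5   77.8]
  striker 195 [ 642.2 -174.4] [47.2 45.9] 46.68 [ 646.2 -174.3  139.2]
  bar 160 [ 528. -155.] [109.5  39.5] 79.38 [ 519.3 -156.5   55.9]
  pad [630.1 210.3] [179.4 297.6] 89.8
```

View pics/crop.png

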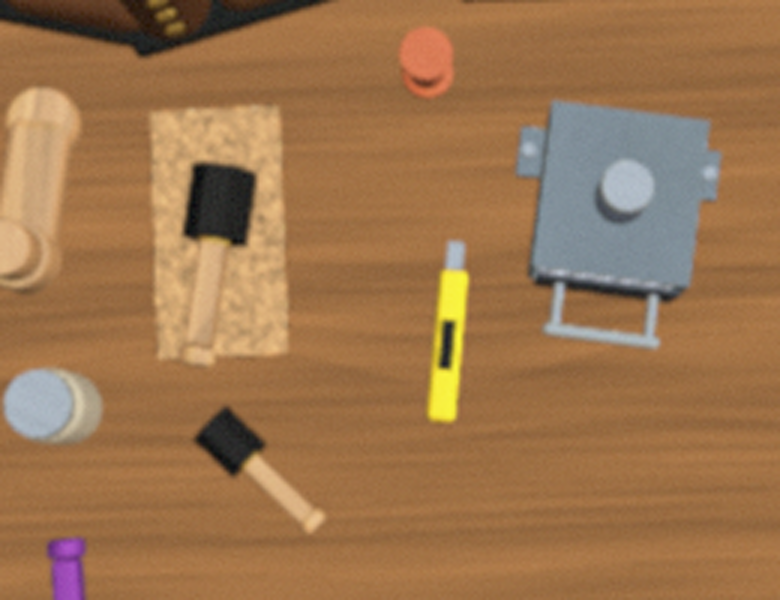

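The crop confirms it: the maul on the cork pad (crop 220,205) is clearly larger than the other black-headed one (crop 230,440), and it isn't purple. Grip point is about (594.5, 220), with yaw -0.17. Striker is about (641,-173), with press yaw -0.165.

```bash
python3 -m handwheel '[{"delta_pos":[2.7,2.8,0],"yaw":-0.043},{"delta_pos":[2.7,2.8,0],"yaw":-0.043},{"delta_pos":[2.7,2.8,0],"yaw":-0.043},{"delta_pos":[2.7,2.8,0],"yaw":-0.043},{"delta_pos":[2.7,2.8,0],"yaw":-0.043},{"delta_pos":[2.7,2.8,0],"yaw":-0.043},{"delta_pos":[2.7,2.8,0],"yaw":-0.043},{"delta_pos":[2.7,2.8,0],"yaw":-0.043},{"delta_pos":[2.7,2.8,0],"yaw":-0.043},{"delta_pos":[2.7,2.8,0],"yaw":-0.043}]' 1; python3 -m handwheel '[{"delta_pos":[1.5,3.7,0],"yaw":0},{"delta_pos":[1.5,3.7,0],"yaw":0},{"delta_pos":[1.5,3.7,0],"yaw":0},{"delta_pos":[1.5,3.7,0],"yaw":0},{"delta_pos":[1.5,3.7,0],"yaw":0},{"delta_pos":[1.5,3.7,0],"yaw":0},{"delta_pos":[1.5,3.7,0],"yaw":0},{"delta_pos":[1.5,3.7,0],"yaw":0},{"delta_pos":[1.5,3.7,0],"yaw":0},{"delta_pos":[1.5,3.7,0],"yaw":0}]'
```

```text
clock: 2.23
eef_pos: [438.2, -346.7, 231.6]
tool_rot: [3.141, -0.001, -0.172]
force: [1.1, -1.2, -0.3]
width: 85.2
gripper_force: 0.0
clock: 3.07
eef_pos: [587.5, 23.8, 231.6]
tool_rot: [-3.141, -0.0, -0.17]
force: [1.1, -0.2, 0.3]
width: 85.2
gripper_force: 0.0
```

```bash
python3 -m handwheel '[{"delta_pos":[0.1,2.8,0],"yaw":0},{"delta_pos":[0.1,2.8,0],"yaw":0},{"delta_pos":[0.1,2.8,0],"yaw":0},{"delta_pos":[0.1,2.8,0],"yaw":0},{"delta_pos":[0.1,2.8,0],"yaw":0},{"delta_pos":[0.1,2.8,0],"yaw":0},{"delta_pos":[0.1,2.8,0],"yaw":0},{"delta_pos":[0,0,-3],"yaw":0},{"delta_pos":[0,0,-3],"yaw":0},{"delta_pos":[0,0,-3],"yaw":0}]'; python3 -m handwheel '[{"delta_pos":[0,0,0],"yaw":0}]'
python3 - <<'E'
from h import *
p=get_image("scene");save(p,"pics/pre.png",(300,120,480,300),3)
E
```

```text
clock: 3.9
eef_pos: [594.2, 219.0, 140.8]
tool_rot: [-3.141, -0.002, -0.169]
force: [-0.2, -0.9, -0.4]
width: 85.6
gripper_force: 0.0
clock: 3.98
eef_pos: [589.8, 216.8, 135.7]
tool_rot: [3.136, 0.009, -0.17]
force: [-1.3, -0.0, -0.8]
width: 85.4
gripper_force: 0.0
```

View pics/pre.png

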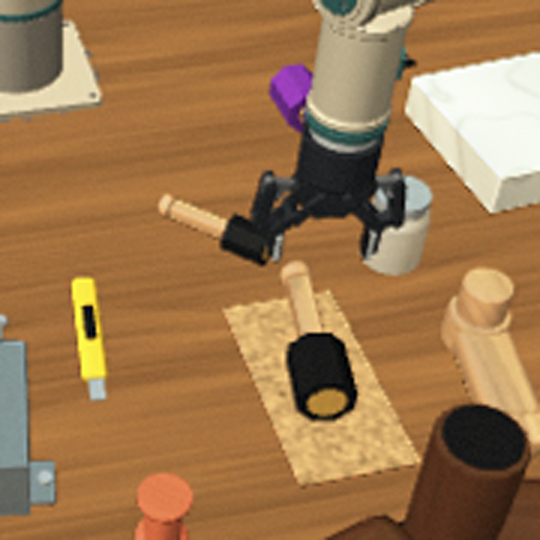

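The picture shows the open gripper above and square across the maul's handle (crop 295,290), clear of the small maul (crop 245,240) and the jar (crop 400,230).

```bash
python3 -m handwheel '[{"delta_pos":[0,0,-1.5],"yaw":0},{"delta_pos":[0,0,-1.5],"yaw":0},{"delta_pos":[0,0,-1.5],"yaw":0},{"delta_pos":[0,0,-1.5],"yaw":0},{"delta_pos":[0,0,-1],"yaw":0},{"delta_pos":[0,0,0],"yaw":0},{"delta_pos":[0,0,0],"yaw":0},{"delta_pos":[0,0,0],"yaw":0}]'
```

```text
clock: 4.7
eef_pos: [595.2, 218.1, 72.8]
tool_rot: [-3.14, -0.002, -0.17]
force: [1.4, -0.6, -0.1]
width: 85.3
gripper_force: 0.0
```

```bash
python3 -m handwheel '[{"delta_pos":[0,0.1,-1.5],"yaw":0},{"delta_pos":[0,0.1,-1.5],"yaw":0},{"delta_pos":[0,0,-1.5],"yaw":0},{"delta_pos":[0,0,-0.9],"yaw":0},{"delta_pos":[0,0,0],"yaw":0},{"delta_pos":[0,0,0],"yaw":0}]'
python3 -m handwheel '[{"delta_pos":[0,0,0],"yaw":0},{"delta_pos":[0,0,0],"yaw":0},{"delta_pos":[0,0,0],"yaw":0},{"delta_pos":[0,0,0],"yaw":0},{"delta_pos":[0,0,0],"yaw":0},{"delta_pos":[0,0,0],"yaw":0},{"delta_pos":[0,0,0],"yaw":0},{"delta_pos":[0,0,0],"yaw":0}]' -1
```

```text
clock: 5.2
eef_pos: [594.3, 219.8, 17.8]
tool_rot: [-3.141, -0.0, -0.17]
force: [-0.1, 0.5, 0.7]
width: 85.7
gripper_force: 0.0
clock: 5.87
eef_pos: [594.3, 220.1, 17.9]
tool_rot: [-3.141, -0.001, -0.17]
force: [-1.3, 0.4, 5.5]
width: 24.9
gripper_force: 61.0
```

```bash
python3 -m handwheel '[{"delta_pos":[0,0,1],"yaw":0},{"delta_pos":[0,0,2],"yaw":0},{"delta_pos":[0,0,3],"yaw":0},{"delta_pos":[0,0,3],"yaw":0},{"delta_pos":[0,0,3],"yaw":0},{"delta_pos":[0,0,3],"yaw":0},{"delta_pos":[0,0,3],"yaw":0},{"delta_pos":[0,0,2],"yaw":0},{"delta_pos":[0,0,1],"yaw":0},{"delta_pos":[0,0,0],"yaw":0}]'
python3 -m handwheel '[{"delta_pos":[0,-1,0],"yaw":0},{"delta_pos":[-0.1,-2,0],"yaw":0},{"delta_pos":[-0.2,-3,0],"yaw":0},{"delta_pos":[-0.2,-3,0],"yaw":0},{"delta_pos":[-0.2,-3,0],"yaw":0},{"delta_pos":[-0.2,-3,0],"yaw":0},{"delta_pos":[-0.2,-3,0],"yaw":0},{"delta_pos":[0,-2,0],"yaw":0},{"delta_pos":[0,-1,0],"yaw":0},{"delta_pos":[0,0,0],"yaw":0}]'
python3 -m handwheel '[{"delta_pos":[0,-1,0],"yaw":0},{"delta_pos":[-0.1,-2,0],"yaw":0},{"delta_pos":[-0.1,-3,0],"yaw":0},{"delta_pos":[-0.1,-3,0],"yaw":0},{"delta_pos":[-0.1,-3,0],"yaw":0},{"delta_pos":[-0.1,-3,0],"yaw":0},{"delta_pos":[0,-1.2,0],"yaw":0},{"delta_pos":[0,-1,0],"yaw":0},{"delta_pos":[0,0,0],"yaw":0},{"delta_pos":[0,0,0],"yaw":0}]'
python3 - <<'E'
from h import *
s=status.read_state();print(s["eef_pos"],s["tool_rot"],s["force"],s["torque"],s["width"])
for n in("scene","top"):
    q=get_image(n);W=pts(q);C=q["color"].astype(int);X,Y,Z=[W[...,i] for i in range(3)]
    m=(X>590)&(X<720)&(Y>-240)&(Y<-110)&(Z>165)&(Z<330)&(C.max(2)<75)
    P=W[m];print(n,len(P),P.min(0).round(),P.max(0).round(),np.median(P,0).round())
    if n=="scene":save(q,"pics/held.png",(220,120,380,300),3)
E
```

```text
clock: 6.7
eef_pos: [594.9, 220.0, 229.5]
tool_rot: [-3.14, -0.003, -0.17]
force: [-0.4, 0.8, -3.1]
width: 25.1
gripper_force: 60.2
clock: 7.53
eef_pos: [581.6, 5.8, 225.6]
tool_rot: [3.139, 0.003, -0.176]
force: [0.4, -0.4, -2.2]
width: 25.5
gripper_force: 60.1
clock: 8.37
eef_pos: [578.3, -160.2, 226.9]
tool_rot: [-3.14, 0.001, -0.168]
force: [-0.1, 0.4, -2.6]
width: 25.2
gripper_force: 60.1
[ 578.28554267 -160.22633842  226.88870698] [-3.13997869e+00  7.38608618e-04 -1.68426304e-01] [-0.08142522  0.39762169 -2.63965905] [0.0815972  0.14827902 0.07135823] 25.199682262281762
scene 755 [ 590. -204.  217.] [ 680. -110.  330.] [ 635. -161.  273.]
top 90 [ 612. -155.  236.] [ 676. -135.  267.] [ 651. -143.  259.]
```

View pics/held.png

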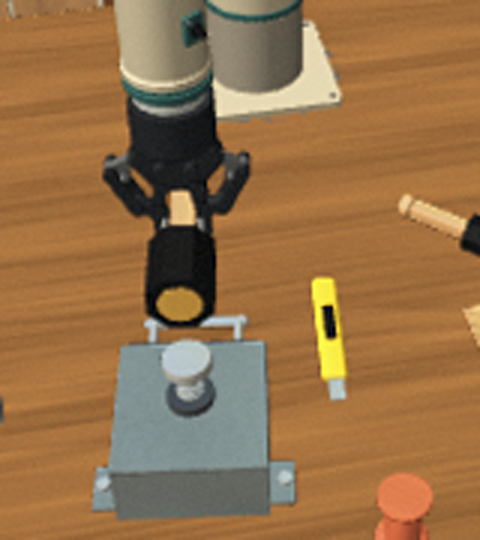

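The held picture shows the maul level in the grip, its head (crop 180,275) in line with the striker (crop 187,360). Next I lower to about 60 mm above the striker and strike. The call stops at the bottom so I can read the height and force there.

```bash
python3 -m handwheel '[{"delta_pos":[0.1,-0.3,-0.6],"yaw":0},{"delta_pos":[0,0,-0.5],"yaw":0},{"delta_pos":[0,0,0],"yaw":0},{"delta_pos":[0,0,0],"yaw":0},{"delta_pos":[0,0,0],"yaw":0},{"delta_pos":[0,0,0],"yaw":0}]'
python3 -m handwheel '[{"delta_pos":[0,0,-3],"yaw":0},{"delta_pos":[0,0,-3.3],"yaw":0},{"delta_pos":[0,0,-3.4],"yaw":0}]'
python3 -m handwheel '[{"delta_pos":[0,0,2],"yaw":0},{"delta_pos":[0,0,3],"yaw":0},{"delta_pos":[0,0,3],"yaw":0},{"delta_pos":[0,0,2],"yaw":0},{"delta_pos":[0,0,0],"yaw":0},{"delta_pos":[0,0,0],"yaw":0}]'
```

```text
clock: 8.97
eef_pos: [579.1, -165.1, 216.4]
tool_rot: [-3.142, -0.0, -0.17]
force: [0.6, 0.4, -1.9]
width: 25.1
gripper_force: 60.1
clock: 9.22
eef_pos: [581.0, -165.7, 120.1]
tool_rot: [3.141, -0.006, -0.17]
force: [-2.7, -0.1, 38.9]
width: 24.9
gripper_force: 67.2
clock: 9.72
eef_pos: [579.7, -165.4, 220.4]
tool_rot: [3.141, -0.003, -0.17]
force: [0.1, 0.8, -3.3]
width: 25.1
gripper_force: 64.2
```

```bash
python3 - <<'E'
from h import *
q=get_image("scene");save(q,"pics/after.png",(220,120,380,300),3);W=pts(q)
X,Y,Z=[W[...,i] for i in range(3)];C=q["color"].astype(int)
m=(X>665)&(X<700)&(Y>-215)&(Y<-130)&(Z>180)&(Z<290);P=W[m]
if len(P):print("front face",len(P),P.min(0).round(),P.max(0).round(),P.mean(0).round(1))
m=(X>600)&(X<680)&(Y>-220)&(Y<-130)&(Z>90)&(Z<160);P=W[m];print("striker",np.percentile(P,[5,50,95],axis=0).round(1))
E
```

```text
front face 377 [ 665. -211.  220.] [ 682. -150.  285.] [ 672.8 -180.3  255. ]
striker [[ 626.1 -193.1   91. ]
 [ 649.3 -174.5  137.7]
 [ 663.4 -155.2  142. ]]
```

View pics/after.png

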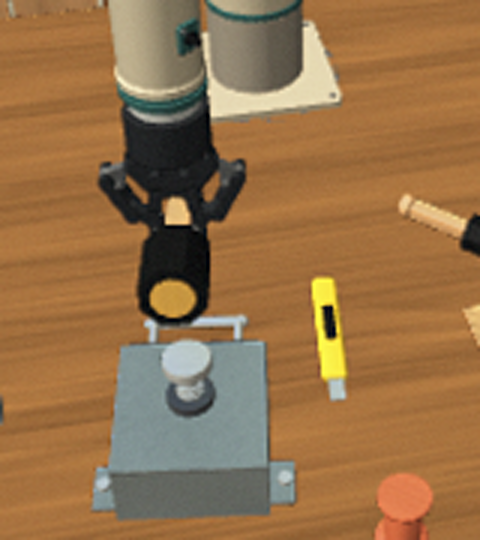

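The head now looks tipped up a little (face centre at crop 172,298), and the striker is back up at z≈140. I measure the tilt to judge how far down it was driven.

```bash
python3 - <<'E'
from h import *
d=np.array([.985,-.168]);n=np.array([.168,.985])
for k in range(2):
    q=get_image("scene");W=pts(q);s=status.read_state();e=s["eef_pos"];C=q["color"].astype(int)
    a=(W[...,:2]-e[:2])@d;b=(W[...,:2]-e[:2])@n;z=W[...,2]
    for lo in range(30,110,8):
        m=(a>lo)&(a<lo+8)&(abs(b)<9)&(z>180)&(z<300)
        if m.sum()>3:print(lo+4,m.sum(),np.percentile(z[m],[10,50,90]).round(1)-e[2].round(1))
    print(e,s["force"],s["torque"])
E
```

```text
34 10 [53.3 54.5 56. ]
42 11 [55.6 56.4 57.9]
50 12 [56.3 57.7 58.4]
58 13 [57.3 57.6 59.1]
66 14 [58.3 60.  60.4]
74 14 [57.6 59.7 61.1]
82 12 [59.9 61.4 62.5]
90 48 [37.  55.6 62.9]
98 87 [ 7.2 26.2 48.6]
[ 577.99184456 -164.80121247  218.07592863] [-0.16562557 -0.8918396  -3.94920536] [0.04054615 0.1575645  0.01500515]
34 12 [53.8 54.4 56.3]
42 9 [54.3 55.2 56.3]
50 14 [55.6 57.  58.3]
58 14 [55.9 57.9 59.6]
66 12 [57.2 57.8 60.4]
74 11 [58.3 59.4 61.3]
82 15 [58.9 60.2 61.9]
90 53 [37.  52.1 61.9]
98 80 [ 6.6 23.2 45. ]
[ 577.82345498 -164.74850611  217.70300341] [ 0.38730787 -0.68026996 -3.2672941 ] [ 0.01982879  0.20384702 -0.04213621]
```

The head tipped up about 7.5° (some 5 mm of overtravel) only after meeting the stop: 39 N at TCP 120, which is the height for fully down, while the spring gives at most 4 N. So the striker was fully driven and is back up. Now I carry the maul back over the pad.

```bash
python3 -m handwheel '[{"delta_pos":[0,1,0],"yaw":0},{"delta_pos":[0.2,2,0],"yaw":0},{"delta_pos":[0.2,3,0],"yaw":0},{"delta_pos":[0.2,3,0],"yaw":0},{"delta_pos":[0.3,3,0],"yaw":0},{"delta_pos":[0.3,3,0],"yaw":0},{"delta_pos":[0.3,3,0],"yaw":0},{"delta_pos":[0.3,3,0],"yaw":0},{"delta_pos":[0.3,3,0],"yaw":0},{"delta_pos":[0.3,3,0],"yaw":0}]'
python3 -m handwheel '[{"delta_pos":[0.3,3,0],"yaw":0},{"delta_pos":[0.3,3,0],"yaw":0},{"delta_pos":[0.3,3,0],"yaw":0},{"delta_pos":[0.3,2,0],"yaw":0},{"delta_pos":[0.2,0.2,0],"yaw":0},{"delta_pos":[0,0,0],"yaw":0},{"delta_pos":[0,0,-2],"yaw":0},{"delta_pos":[0,0,-3],"yaw":0},{"delta_pos":[0,0,-3],"yaw":0},{"delta_pos":[0,0,-3],"yaw":0}]'
python3 -m handwheel '[{"delta_pos":[0,0,-2],"yaw":0},{"delta_pos":[0,0,-1.5],"yaw":0},{"delta_pos":[0,0,-1],"yaw":0},{"delta_pos":[0,0,-0.5],"yaw":0},{"delta_pos":[0,0,0],"yaw":0},{"delta_pos":[0,0,0],"yaw":0},{"delta_pos":[0,0,0],"yaw":0},{"delta_pos":[0,0,0],"yaw":0}]'
python3 - <<'E'
from h import *
d=np.array([.985,-.168]);n=np.array([.168,.985])
q=get_image("scene");W=pts(q);e=status.read_state()["eef_pos"]
a=(W[...,:2]-e[:2])@d;b=(W[...,:2]-e[:2])@n;z=W[...,2]
for lo in range(30,94,8):
    m=(a>lo)&(a<lo+8)&(abs(b)<9)&(z>60)&(z<200)
    if m.sum()>3:print(lo+4,m.sum(),np.median(z[m]).round(1)-e[2].round(1))
W=np.load("top.npy");p=get_image("top")["color"]
import cv2
Z=W[...,2];hsv=cv2.cvtColor(p,cv2.COLOR_RGB2HSV);print(e)
E
```

```text
clock: 10.7
eef_pos: [602.0, 107.3, 218.1]
tool_rot: [3.141, 0.002, -0.17]
force: [0.3, -0.7, -3.3]
width: 25.2
gripper_force: 64.0
clock: 11.53
eef_pos: [616.6, 215.0, 107.9]
tool_rot: [3.14, 0.0, -0.172]
force: [0.1, 0.4, -3.6]
width: 25.4
gripper_force: 64.1
clock: 12.2
eef_pos: [617.9, 217.0, 60.6]
tool_rot: [-3.141, -0.002, -0.17]
force: [-1.0, -0.1, -3.5]
width: 25.2
gripper_force: 63.9
34 21 130.3
42 9 54.5
50 13 57.5
58 12 58.599999999999994
66 9 58.5
74 10 59.900000000000006
82 12 60.900000000000006
90 32 54.400000000000006
[617.72035744 217.0275553   60.47224959]
```

```bash
python3 -m handwheel '[{"delta_pos":[0,0,-1.2],"yaw":0},{"delta_pos":[0,0,-1.2],"yaw":0},{"delta_pos":[0,0,-1],"yaw":0},{"delta_pos":[0,0,-0.5],"yaw":0},{"delta_pos":[0,0,0],"yaw":0},{"delta_pos":[0,0,-0.2],"yaw":0},{"delta_pos":[0,0,-0.2],"yaw":0},{"delta_pos":[0,0,0],"yaw":0}]'
python3 -m handwheel '[{"delta_pos":[0,0,-0.1],"yaw":0},{"delta_pos":[0,0,-0.1],"yaw":0},{"delta_pos":[0,0,0],"yaw":0}]'
python3 -m handwheel '[{"delta_pos":[0,0,-0.1],"yaw":0},{"delta_pos":[0,0,0],"yaw":0},{"delta_pos":[0,0,0],"yaw":0}]'
```

```text
clock: 12.97
eef_pos: [617.3, 216.8, 16.6]
tool_rot: [-3.141, -0.0, -0.17]
force: [0.5, -0.3, -0.6]
width: 25.0
gripper_force: 64.3
clock: 13.22
eef_pos: [617.8, 216.8, 15.1]
tool_rot: [-3.141, -0.002, -0.17]
force: [1.4, -0.3, 3.2]
width: 25.2
gripper_force: 64.8
clock: 13.47
eef_pos: [618.1, 216.8, 13.9]
tool_rot: [-3.141, -0.002, -0.171]
force: [0.9, -1.2, 4.3]
width: 25.2
gripper_force: 64.7
```

```bash
python3 -m handwheel '[{"delta_pos":[0,0,0],"yaw":0},{"delta_pos":[0,0,0],"yaw":0},{"delta_pos":[0,0,0],"yaw":0}]' -0.42
python3 -m handwheel '[{"delta_pos":[0,0,0],"yaw":0},{"delta_pos":[0,0,0],"yaw":0},{"delta_pos":[0,0,0],"yaw":0}]' -0.38
python3 -m handwheel '[{"delta_pos":[0,0,0],"yaw":0},{"delta_pos":[0,0,0],"yaw":0},{"delta_pos":[0,0,0],"yaw":0}]' -0.3
python3 -m handwheel '[{"delta_pos":[0,0,0],"yaw":0},{"delta_pos":[0,0,0],"yaw":0},{"delta_pos":[0,0,0],"yaw":0},{"delta_pos":[0,0,0],"yaw":0},{"delta_pos":[0,0,0],"yaw":0},{"delta_pos":[0,0,0],"yaw":0}]' 1
```

```text
clock: 13.72
eef_pos: [618.1, 216.8, 13.8]
tool_rot: [-3.141, -0.002, -0.17]
force: [4.2, -0.5, 5.3]
width: 24.7
gripper_force: 64.9
clock: 13.97
eef_pos: [615.8, 217.1, 12.5]
tool_rot: [3.141, 0.002, -0.17]
force: [0.1, -0.9, 0.3]
width: 26.7
gripper_force: 0.0
clock: 14.22
eef_pos: [616.7, 216.8, 13.1]
tool_rot: [3.141, 0.0, -0.17]
force: [0.3, -0.8, 0.2]
width: 29.8
gripper_force: 0.0
clock: 14.72
eef_pos: [617.0, 216.8, 13.4]
tool_rot: [-3.142, -0.0, -0.17]
force: [-0.6, -0.0, -0.1]
width: 85.6
gripper_force: 0.0
```

```bash
python3 -m handwheel '[{"delta_pos":[0,0,1],"yaw":0},{"delta_pos":[0,0,2],"yaw":0},{"delta_pos":[0,0,3],"yaw":0},{"delta_pos":[0,0,3],"yaw":0},{"delta_pos":[0,0,3],"yaw":0},{"delta_pos":[0,0,3],"yaw":0},{"delta_pos":[0,0,3],"yaw":0},{"delta_pos":[0,0,0],"yaw":0}]'
python3 -m handwheel '[{"delta_pos":[-0.9,-3.3,0],"yaw":-0.12},{"delta_pos":[-0.9,-3.3,0],"yaw":-0.12},{"delta_pos":[-0.9,-3.3,0],"yaw":-0.12},{"delta_pos":[-0.9,-3.3,0],"yaw":-0.12},{"delta_pos":[-0.9,-3.3,0],"yaw":-0.12},{"delta_pos":[-0.9,-3.3,0],"yaw":-0.12},{"delta_pos":[-0.9,-3.3,0],"yaw":-0.12},{"delta_pos":[-0.9,-3.3,0],"yaw":-0.12},{"delta_pos":[-0.9,-3.3,0],"yaw":-0.12},{"delta_pos":[-0.9,-3.3,0],"yaw":-0.12}]' -0.2
python3 - <<'E'
from h import *
print(status.read_state()["qpos"].round(2))
for n in("top",):
    q=get_image(n);save(q,"pics/laid.png",(170,80,430,280),3);W=pts(q)
    C=q["color"].astype(int);X,Y,Z=[W[...,i] for i in range(3)]
    m=(X>480)&(X<760)&(Y>140)&(Y<280)&(Z>25)&(Z<90);P=W[m];r=cv2.minAreaRect(P[:,:2].astype(np.float32));print(np.round(r[0],1),np.round(r[1],1),r[2],np.percentile(P[:,2],[50,95]))
    m=(X>480)&(X<535)&(Y>-240)&(Y<-80)&(Z>45)&(Z<66);Q=W[m]
    if len(Q):print("bar",len(Q),Q.mean(0).round(1),np.median(Q,0).round(1),Q.min(0).round(),Q.max(0).round())
E
```

```text
clock: 15.38
eef_pos: [620.9, 217.9, 201.0]
tool_rot: [-3.135, -0.011, -0.17]
force: [1.9, -0.2, 0.3]
width: 85.3
gripper_force: 0.0
clock: 16.22
eef_pos: [526.3, -114.5, 193.9]
tool_rot: [-3.141, 0.0, -1.376]
force: [0.8, -0.9, -0.8]
width: 33.7
gripper_force: 0.0
[-0.14  0.56  0.46  1.88 -0.34  0.78 -2.45]
[619.4 217. ] [ 62.7 193.6] 80.29586791992188 [51.70580806 67.31627532]
bar 9 [ 504.5 -202.9   54.7] [ 504.2 -203.4   56.1] [ 501. -207.   50.] [ 510. -198.   58.]
```

View pics/laid.png

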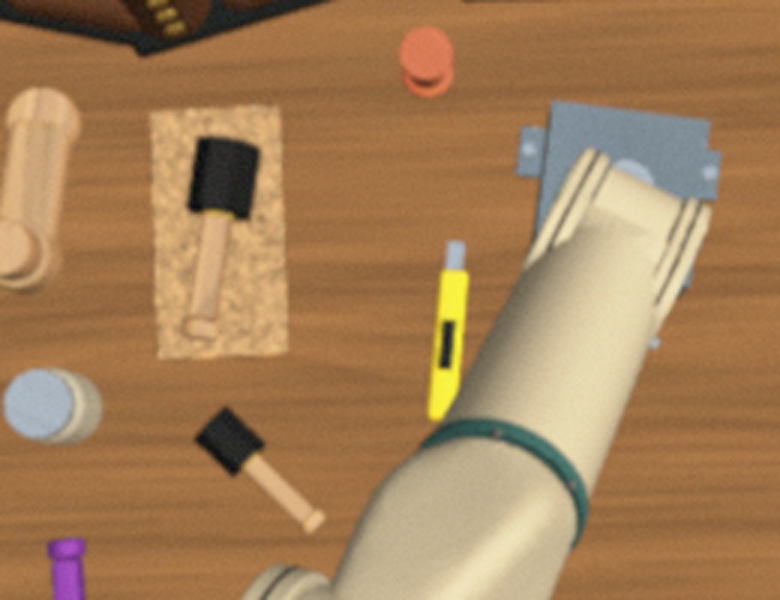

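The maul lies flat in the middle of the pad (head at crop 225,180), and the other things stand where they were. I refine the bar position from the first clouds and turn the wrist the roomy way.

```bash
python3 -m handwheel '[{"delta_pos":[-0.1,-0.4,0],"yaw":0.121},{"delta_pos":[-0.1,-0.4,0],"yaw":0.121},{"delta_pos":[-0.1,-0.4,0],"yaw":0.121},{"delta_pos":[-0.1,-0.4,0],"yaw":0.121},{"delta_pos":[-0.1,-0.4,0],"yaw":0.121},{"delta_pos":[-0.1,-0.4,0],"yaw":0.121},{"delta_pos":[-0.1,-0.4,0],"yaw":0.121},{"delta_pos":[-0.1,-0.4,0],"yaw":0.121},{"delta_pos":[-0.1,-0.4,0],"yaw":0.121},{"delta_pos":[-0.1,-0.4,0],"yaw":0.121}]'
python3 -m handwheel '[{"delta_pos":[0,0,0],"yaw":0.121},{"delta_pos":[0,0,0],"yaw":0.121},{"delta_pos":[0,0,0],"yaw":0.121},{"delta_pos":[0,0,0],"yaw":0.121},{"delta_pos":[0,0,0],"yaw":0.121},{"delta_pos":[0,0,0],"yaw":0.121},{"delta_pos":[0,0,0],"yaw":0.121},{"delta_pos":[0,0,0],"yaw":0.121},{"delta_pos":[0,0,0],"yaw":0.121},{"delta_pos":[0,0,0],"yaw":0.121}]'
python3 -m handwheel '[{"delta_pos":[0,0,0],"yaw":0.121},{"delta_pos":[0,0,0],"yaw":0.121},{"delta_pos":[0,0,0],"yaw":0.121},{"delta_pos":[0,0,0],"yaw":0},{"delta_pos":[0,0,0],"yaw":0},{"delta_pos":[0,0,0],"yaw":0}]'
python3 - <<'E'
from h import *
s=status.read_state();print(s["qpos"].round(2),s["tool_rot"])
d=np.array([.986,-.166]);n=np.array([.166,.986]);o=np.array([640,-173.4])
for f in("top","scene"):
    W=np.load(f+".npy");a=(W[...,:2]-o)@d;b=(W[...,:2]-o)@n;z=W[...,2]
    m=(a>-150)&(a<-108)&(abs(b)<60)&(z>42)&(z<70)
    print(f,m.sum(),np.percentile(a[m&(abs(b)<38)],[5,50,95]).round(1),np.percentile(b[m],[1,99]).round(1),np.median(z[m]))
E
```

```text
clock: 17.1
eef_pos: [517.0, -153.2, 193.7]
tool_rot: [3.142, -0.001, -0.154]
force: [-0.4, 0.1, -0.8]
width: 34.5
gripper_force: 0.0
clock: 17.93
eef_pos: [517.0, -153.2, 193.7]
tool_rot: [3.141, 0.0, 1.056]
force: [0.8, 0.1, -0.8]
width: 34.2
gripper_force: 0.0
clock: 18.43
eef_pos: [517.0, -153.3, 193.5]
tool_rot: [3.141, 0.0, 1.41]
force: [-0.7, -0.3, -0.3]
width: 34.1
gripper_force: 0.0
[ 0.47  0.54 -0.35  1.86  0.25  0.78 -0.17] [3.14145041e+00 2.07087875e-04 1.40977995e+00]
top 194 [-132.6 -127.6 -122.3] [-52.7  53.3] 55.64044444056685
scene 135 [-130.1 -123.4 -119.3] [-54.9  53.3] 55.725787565072665
```

```bash
python3 -m handwheel '[{"delta_pos":[-0.1,0.1,-2],"yaw":0},{"delta_pos":[0,0,-3],"yaw":0},{"delta_pos":[0,0,-3],"yaw":0},{"delta_pos":[0,0,-2],"yaw":0},{"delta_pos":[0,0,-1.5],"yaw":0},{"delta_pos":[0,0,-1.5],"yaw":0},{"delta_pos":[0,0,-1.5],"yaw":0},{"delta_pos":[0,0,-1.5],"yaw":0},{"delta_pos":[0,0,0],"yaw":0},{"delta_pos":[0,0,0],"yaw":0}]'
python3 -m handwheel '[{"delta_pos":[0,0,0],"yaw":0},{"delta_pos":[0,0,0],"yaw":0},{"delta_pos":[0,0,0],"yaw":0},{"delta_pos":[0,0,0],"yaw":0},{"delta_pos":[0,0,0],"yaw":0},{"delta_pos":[0,0,0],"yaw":0}]' -1
```

```text
clock: 19.27
eef_pos: [515.6, -152.0, 33.0]
tool_rot: [-3.14, 0.0, 1.412]
force: [0.3, -0.6, 0.8]
width: 34.3
gripper_force: 0.0
clock: 19.77
eef_pos: [515.1, -152.1, 34.3]
tool_rot: [-3.14, 0.0, 1.412]
force: [-3.7, 2.1, 6.6]
width: 9.7
gripper_force: 58.8
```

```bash
python3 -m handwheel '[{"delta_pos":[-0.5,0.08,0],"yaw":0},{"delta_pos":[-1,0.17,0],"yaw":0},{"delta_pos":[-1.3,0.22,0],"yaw":0},{"delta_pos":[-1.3,0.22,0],"yaw":0},{"delta_pos":[-1.3,0.22,0],"yaw":0},{"delta_pos":[-1.3,0.22,0],"yaw":0},{"delta_pos":[-1,0.17,0],"yaw":0},{"delta_pos":[-0.5,0.08,0],"yaw":0},{"delta_pos":[0,0,0],"yaw":0}]'
python3 -m handwheel '[{"delta_pos":[-0.3,0.05,0],"yaw":0},{"delta_pos":[-0.3,0.05,0],"yaw":0},{"delta_pos":[-0.2,0.03,0],"yaw":0},{"delta_pos":[0,0,0],"yaw":0}]'
```

```text
clock: 20.52
eef_pos: [433.6, -138.7, 34.3]
tool_rot: [3.141, 0.001, 1.412]
force: [-2.6, -0.3, 9.1]
width: 9.9
gripper_force: 59.9
clock: 20.85
eef_pos: [427.5, -137.7, 34.3]
tool_rot: [3.138, 0.0, 1.412]
force: [0.6, -1.7, 6.9]
width: 9.9
gripper_force: 59.7
```

```bash
python3 -m handwheel '[{"delta_pos":[-0.2,0.03,0],"yaw":0},{"delta_pos":[-0.1,0.02,0],"yaw":0},{"delta_pos":[0,0,0],"yaw":0},{"delta_pos":[0,0,0],"yaw":0}]'
python3 -m handwheel '[{"delta_pos":[-0.2,0.03,0],"yaw":0},{"delta_pos":[-0.1,0.02,0],"yaw":0},{"delta_pos":[0,0,0],"yaw":0},{"delta_pos":[0,0,0],"yaw":0}]'
```

```text
clock: 21.18
eef_pos: [426.3, -137.5, 34.3]
tool_rot: [3.135, -0.0, 1.412]
force: [4.0, -1.5, 7.0]
width: 10.0
gripper_force: 59.6
clock: 21.52
eef_pos: [426.3, -137.5, 34.3]
tool_rot: [3.13, -0.001, 1.412]
force: [9.9, -3.7, 0.6]
width: 9.5
gripper_force: 59.1
```

```bash
python3 -m handwheel '[{"delta_pos":[0,0,0],"yaw":0},{"delta_pos":[0,0,0],"yaw":0},{"delta_pos":[0,0,0],"yaw":0},{"delta_pos":[0,0,0],"yaw":0}]' -0.1
python3 -m handwheel '[{"delta_pos":[0.3,0,0.5],"yaw":0},{"delta_pos":[0,0,1.5],"yaw":0},{"delta_pos":[0,0,2],"yaw":0},{"delta_pos":[0,0,3],"yaw":0},{"delta_pos":[0,0,3],"yaw":0},{"delta_pos":[0,0,3],"yaw":0},{"delta_pos":[0,0,3],"yaw":0},{"delta_pos":[0,0,0],"yaw":0}]'
python3 -m handwheel '[{"delta_pos":[0,3,0],"yaw":0},{"delta_pos":[0,3,0],"yaw":0},{"delta_pos":[0,3,0],"yaw":0},{"delta_pos":[0,3,0],"yaw":0},{"delta_pos":[0,3,0],"yaw":0},{"delta_pos":[0,2,0],"yaw":0},{"delta_pos":[0,0,0],"yaw":0},{"delta_pos":[0,0,0],"yaw":0},{"delta_pos":[0,0,0],"yaw":0}]'
python3 - <<'E'
from h import *
q=get_image("scene");save(q,"pics/end.png");W=pts(q)
d=np.array([.986,-.166]);n=np.array([.166,.986]);o=np.array([640,-173.4])
a=(W[...,:2]-o)@d;b=(W[...,:2]-o)@n;z=W[...,2]
m=(a>-240)&(a<-195)&(abs(b)<38)&(z>42)&(z<70);print(m.sum(),np.percentile(a[m],[5,50,95]))
E
```

```text
clock: 21.85
eef_pos: [419.0, -135.8, 33.1]
tool_rot: [-3.14, -0.0, 1.413]
force: [-0.1, 0.6, 0.3]
width: 38.3
gripper_force: 0.0
clock: 22.52
eef_pos: [425.8, -136.4, 198.2]
tool_rot: [3.133, 0.001, 1.413]
force: [1.1, -0.7, -0.2]
width: 38.7
gripper_force: 0.0
clock: 23.27
eef_pos: [422.5, 33.1, 193.1]
tool_rot: [-3.141, 0.001, 1.412]
force: [0.1, -0.7, 0.8]
width: 38.4
gripper_force: 0.0
79 [-220.10402967 -213.72277538 -208.27206245]
```

View pics/end.png

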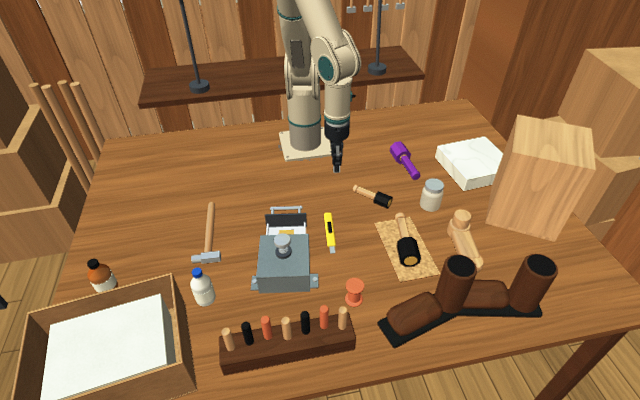

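The tray is out (bar at 287,209, moved 90 mm, brass plate showing at 287,232), the striker is up, the maul is on its pad (405,240), and nothing else has moved.

```bash
python3 -c "
from cell import ctrl;print(ctrl.finish_job())"
```

```text
the job is handed in; nothing more can be done
None
```

The job is handed in at about 23 s: one brisk blow took the striker to its stop (inferred from tool height and a 39 N reading) and it sprang back up, the maul lies flat on its cork pad, and the tray is out 90 mm to its stop; on release the maul's head, tipped up by the blow, settled the last few millimetres onto the pad.

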